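# Sort damp plaster moulds from dry ones by their weight

### The job

Two look-alike plaster moulds with a single round pour hole stand in the row stand; feel by lifting whether each is still damp (heavier than 450 g) or dry (lighter). Set each damp one down gently in the wire drying rack and each dry one in the plywood trough (both may belong in the same one), standing upright on its floor and crosswise, so that the mould's longer side reaches from wall to wall and its broad faces look out along the channel. Keep them upright on the way and leave everything else standing where it is.

Things in the scene. Friction and masses are not known exactly. Their poses are not given: they have to be found in the camera images.
- mould_a: First of two look-alike moulds: plain plaster block mould, 66 long (its x) x 50 wide (its y) x 110 high (z), one round dark pour hole in the middle of its top; stands upright; 0.22 to 0.72 kg, not to be seen from outside; origin: centre of its underside.
- mould_b: Second of the two look-alike moulds: plain plaster block mould, 66 long (its x) x 50 wide (its y) x 110 high (z), one round dark pour hole in the middle of its top; stands upright; 0.22 to 0.72 kg, not to be seen from outside; origin: centre of its underside.
- wire_rack: Wire drying rack, for damp moulds: steel bars, slatted floor. Fixed. A straight channel along its x, open at the top and at both x ends: 220 long, clear width 78 (y) between two upright walls that face each other; floor 12 above the table; wall tops 118 above the table, walls 6 thick (outside width 90). Origin: centre of the channel at table height.
- trough: Plywood trough, for dry moulds: solid walls and floor. Fixed. A straight channel along its x, open at the top and at both x ends: 220 long, clear width 78 (y) between two upright walls that face each other; floor 12 above the table; wall tops 118 above the table, walls 6 thick (outside width 90). Origin: centre of the channel at table height.
- stand: Fixed plywood row stand in which four moulds stand side by side along its y, 58 apart (gaps of about 8), at y = -87, -29, 29 and 87 in any order, their 66 mm length along its x; base board 100 (x) x 256 (y), its top 8 above the table; an end cheek 118 high and 80 long in x closes each y end (inner faces at y = -120 and 120); open in front and behind. Origin: centre of its underside.
- eight_sided: Bystander in the row: plaster mould with cut-off upright corners, 66 x 50 x 110 high, small hole in its top; origin: centre of its underside.
- tall_mould: Bystander in the row: taller plaster mould, 66 x 50 x 124 high, two small holes in its top; origin: centre of its underside.
- bust: Bystander: plaster bust on a round foot, 150 high, widest 72 across; origin: centre of its underside.
- slip_bottle: Bystander: white squeeze bottle with a pointed nozzle, 54 across, 155 high; origin: centre of its underside.
- tub: Bystander: small white open tub, 64 across, 60 high; origin: centre of its underside.

How it is judged:
At the end, for the whole second after the job is handed in: Each mould rests released on the floor of the rack or trough (origin within 90 mm of its middle along, 20 mm across, 4 to 20 mm up), tilt < 0.12 rad, length across the channel within 0.35 rad; pressing on the rack with > 3.92 N (0.40 kg) or on the trough with < 4.91 N (0.50 kg) (((x of mould_a in the frame of wire_rack between -0.09 and 0.09 m and y of mould_a in the frame of wire_rack between -0.02 and 0.02 m and z of mould_a in the frame of wire_rack between 0.004 and 0.02 m and angle between the x axis of mould_a and the y axis of wire_rack, either way round below 0.35 rad and angle between mould_a's own z axis and vertical below 0.12 rad and linear speed of mould_a below 0.02 m/s and angular speed of mould_a below 0.1 rad/s and contact force between mould_a and wire_rack above 3.92 N) or (x of mould_a in the frame of trough between -0.09 and 0.09 m and y of mould_a in the frame of trough between -0.02 and 0.02 m and z of mould_a in the frame of trough between 0.004 and 0.02 m and angle between the x axis of mould_a and the y axis of trough, either way round below 0.35 rad and angle between mould_a's own z axis and vertical below 0.12 rad and linear speed of mould_a below 0.02 m/s and angular speed of mould_a below 0.1 rad/s and contact force between mould_a and trough below 4.91 N)) and ((x of mould_b in the frame of wire_rack between -0.09 and 0.09 m and y of mould_b in the frame of wire_rack between -0.02 and 0.02 m and z of mould_b in the frame of wire_rack between 0.004 and 0.02 m and angle between the x axis of mould_b and the y axis of wire_rack, either way round below 0.35 rad and angle between mould_b's own z axis and vertical below 0.12 rad and linear speed of mould_b below 0.02 m/s and angular speed of mould_b below 0.1 rad/s and contact force between mould_b and wire_rack above 3.92 N) or (x of mould_b in the frame of trough between -0.09 and 0.09 m and y of mould_b in the frame of trough between -0.02 and 0.02 m and z of mould_b in the frame of trough between 0.004 and 0.02 m and angle between the x axis of mould_b and the y axis of trough, either way round below 0.35 rad and angle between mould_b's own z axis and vertical below 0.12 rad and linear speed of mould_b below 0.02 m/s and angular speed of mould_b below 0.1 rad/s and contact force between mould_b and trough below 4.91 N))); the robot touches nothing.
It fails at once if a bystander is shifted by more than 50 mm (distance of any of eight_sided, tall_mould, bust, slip_bottle, tub from where it was at the start of the episode above 0.05 m).
It fails at once if a bystander is knocked over (angle between any of eight_sided, tall_mould, bust, slip_bottle, tub's own z axis and vertical above 0.5 rad).
It fails at once if one of the two moulds is tipped over (more than 45 degrees) (angle between any of mould_a, mould_b's own z axis and vertical above 0.8 rad).
It fails at once if one of the two moulds is dropped (falls free, faster than 0.6 m/s, about 20 mm) ((linear speed of mould_a above 0.6 m/s and contact force between mould_a and the fingers below 0.05 N) or (linear speed of mould_b above 0.6 m/s and contact force between mould_b and the fingers below 0.05 N)).
It also fails if it takes over 72 s, if anything falls off the work surface, if the arm or the gripper's body presses on something with over 40 N, if the wrist force passes 120 N, or if a joint passes its speed limit or range.

### The arm

A 6-joint arm with a two-finger parallel gripper is mounted at the origin on the work surface. World frame = base frame: x ahead of the robot, y to its left, z up, the work surface at z = 0. Lengths are in m, angles in rad, forces in N, time in s.
With the tool pointing down it reaches from about 0.375 to 0.975 m from the base axis. Payload 3.8 kg.
Tool frame: the origin (TCP) lies midway between the tips of the shut fingers; the grasp point (between the pads) lies 19 mm behind it; z points along the fingers, y is the line along which they close (so a half turn about z gives the same grasp; the last joint's range is limited). The gripper opens to 88 mm and grips with 3 to 60 N. Pads are 18 mm wide; open, the fingers measure 123 mm over their backs; the gripper's body (75 mm by 187 mm) begins 45 mm behind the grasp point.
Start: joints at [-1.305, 0.264, 1.604, -0, 1.274, -0.037], TCP at [0.201, -0.644, 0.239] pointing down, gripper open.
Joint ranges: [-2.63, 2.63], [-0.94, 2.18], [0.31, 2.57], [-1.31, 4.45], [0, 2.66], [-2.55, 2.55]. Speed limits (rad/s): [2.57, 2.57, 3.14, 3.14, 3.14, 3.14].

### API

Orientations are given as a rotation vector (axis times angle).
In Python, from bench import bot, optics gives the robot as it stands.
- The arm moves only by the tool carry_out, never from a script. Its arguments are lists of equal length, an entry for each row: "translation": the shift along the tool's x, y, z in units of 40 mm (1.0 is 40 mm), a list of three; "spin": the turn about the tool's z in units of 5 degrees (1.0 is 5 degrees). In form: {"translation": [[tx, ty, tz], ...], "spin": [spin, ...]}. A call has 1 to 5 rows; each row is the pose to reach, as a shift and turn from the pose commanded when the call began, along the tool's axes at that moment; what a row does not reach only later rows make up. A row lasts 1/12 s, in which the tool goes at most 41.7 mm and 7.16 degrees, less where a joint would pass 70% of its speed; a pose out of reach is approached as far as the arm can. A call with a gripper value outside its range is refused whole. "claw" is the finger opening in mm, from 0 to 88.1, set as the call begins (left out, the last holds). The fingers move at their own pace and stop on an object; "force" is the grip in N (left out, the last holds). Time passes only in rows, so rows that repeat a pose let the fingers close. It gives the time, the measured TCP pose, the force, the opening and the grip force at its end, in the units of the state.
- bot.state(): the state, without advancing time (a new reading comes with each control period).
- optics.get_image(name): name is "side" or "top" or "wrist"; returns the picture (384x512x3 uint8, blue, green, red); there is no depth.
- optics.calibration(name): a dict with "fovy" (degrees; the focal length in pixels is half the picture's height over the tangent of half this angle, whatever the lens; pixels are square), "cx", "cy" (the principal point, pixels), "R" (3x3) and "t" (3): a world point X has camera coordinates R X + t. Camera axes: x right, y down, z forward; pixel columns grow to the right and rows downward; lengths in m; the calibration is good to about 2 mm. A picture is of the moment at which its call begins: read the wrist's pose just before it. calibration takes no time and is no camera call; for the wrist camera it gives the pose at the moment of the call.
- bot.finish_job(): hands the job in; it is judged then, once.
The state is a dict: "time": time; "joints": joint angles; "qvel": joint speeds; "tau": joint torques, N m; "position": TCP position; "tool_rot": TCP orientation; "contact_force": force on the tool from outside, world axes, zero at the start; "moment": the same for the moment, N m; "opening": opening from 0.0 (shut) to 1.0 (fully open); "finger_force": force on a finger pad.
Only numpy, scipy, OpenCV 4.12 (cv2) and the standard library are available. Lean on these libraries where they do the work, as an engineer would, in place of code of your own. Each camera call takes 0.05 s, during which the arm holds its last target. There are 200 camera calls.

## Working session

There is one attempt and no reset: what is moved stays moved. The work goes in short steps, Python scripts to look and compute and a tool call to move; the robot and the scene stay as the last step left them, time stands still between calls to the robot, and variables do not carry over. Pictures are saved under pics/ and viewed, at most 10 in all, crops included, and the job is handed in when it is done.

Besides the shell and the picture viewer there is one more tool, called after "Request:" as name([rows], argument=value, ...), one row to a line, values as JSON. carry_out: Moves the arm, as the interface text tells. Its arguments: {"type":"object","properties":{"translation":{"type":"array","items":{"type":"array","items":{"type":"number"}}},"spin":{"type":"array","items":{"type":"number"}},"claw":{"type":"number"},"force":{"type":"number"}},"required":["translation","spin"]}

```bash
mkdir -p pics; python3 - <<'E'
from bench import bot, optics
import cv2,numpy as np
for n in ("top","side"):
    cv2.imwrite(f"pics/{n}0.png",optics.get_image(n)); c=optics.calibration(n); print(n,c)
s=bot.state();print(s)
E
```

```text
top {'fovy': 51.694310108424894, 'cx': 258.695307581834, 'cy': 185.96666006174758, 'R': array([[-0.01481128, -0.99979386, -0.01388776],
       [-0.99347224,  0.01628596, -0.11290559],
       [ 0.11310849,  0.01212483, -0.99350866]]), 't': array([0.0118871 , 0.52244872, 0.94674753])}
side {'fovy': 54.9818681525042, 'cx': 258.24034714279946, 'cy': 194.47106402062758, 'R': array([[-0.8932756 ,  0.44948429, -0.00475133],
       [ 0.28460573,  0.55736204, -0.77996611],
       [-0.34793431, -0.69807695, -0.62580372]]), 't': array([ 0.44706378, -0.11420732,  1.18063941])}
{'time': 0.1, 'joints': array([-1.30490732e+00,  2.64660377e-01,  1.60527450e+00, -8.84545123e-06,
        1.27369485e+00, -3.69182035e-02]), 'qvel': array([ 0.00067126, -0.00172967, -0.0027504 , -0.00090524, -0.00230205,
       -0.00036058]), 'tau': array([-1.95784028e-04, -5.03621650e+01, -3.58071613e+01,  7.30260951e-02,
        2.32869212e-02, -4.96810674e-05]), 'position': array([ 0.20109559, -0.64365669,  0.23750424]), 'tool_rot': array([-3.10365367e+00, -4.73532258e-01,  3.78485019e-04]), 'contact_force': array([-0.40206421, -0.44195261, -0.50481785]), 'moment': array([-0.03251583, -0.01047475, -0.07092371]), 'finger_force': 0.0, 'opening': 1.0000796981120113}
```

View pics/top0.png

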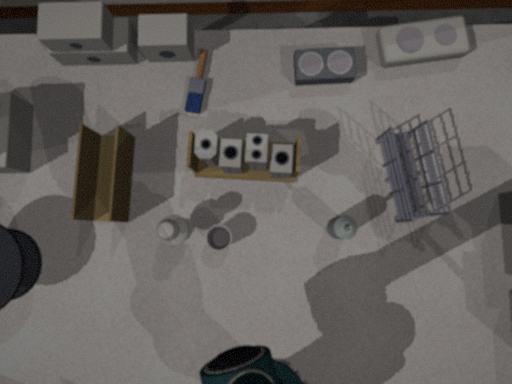

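View pics/side0.png

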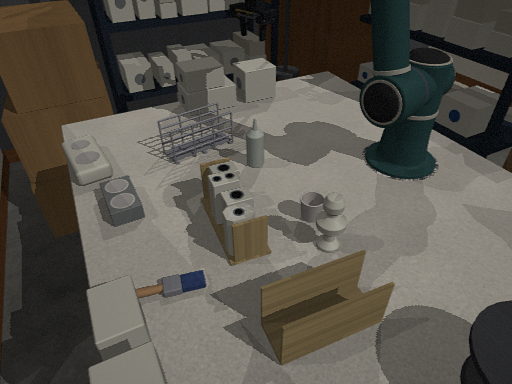

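The top view shows, left to right in the stand, the eight-sided mould (205,145), a target (231,152), the tall mould (256,148) and a target (282,157). The trough is at (104,175) and the rack at about (420,170). The bust, tub and bottle stand in front. I'll enlarge it for precise edges.

```bash
python3 - <<'E'
import cv2,numpy as np
im=cv2.imread("pics/top0.png")
g=lambda a:np.uint8(255*(a/255.)**0.6)
a=cv2.resize(g(im[110:240,60:190]),None,fx=3,fy=3,interpolation=cv2.INTER_CUBIC)
b=cv2.resize(g(im[95:230,370:480]),None,fx=3,fy=3,interpolation=cv2.INTER_CUBIC)
h=max(a.shape[0],b.shape[0]);P=lambda x:cv2.copyMakeBorder(x,0,h-x.shape[0],0,0,0)
cv2.imwrite("pics/c1.png",np.hstack([P(a),P(b)]))
cv2.imwrite("pics/c2.png",cv2.resize(g(im[120:190,180:310]),None,fx=6,fy=6,interpolation=cv2.INTER_CUBIC))
E
```

```text
(no output)
```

View pics/c1.png

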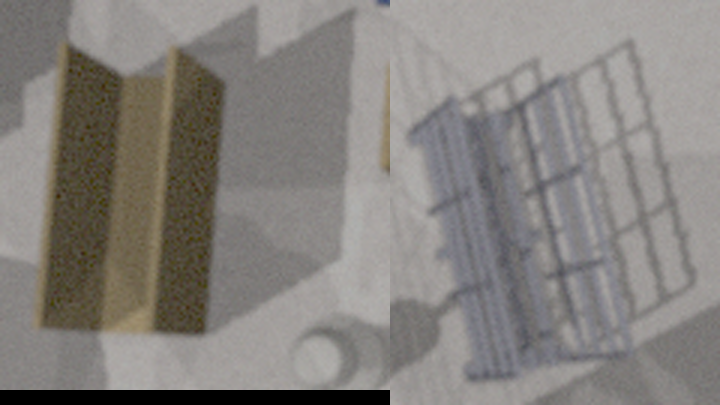

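View pics/c2.png

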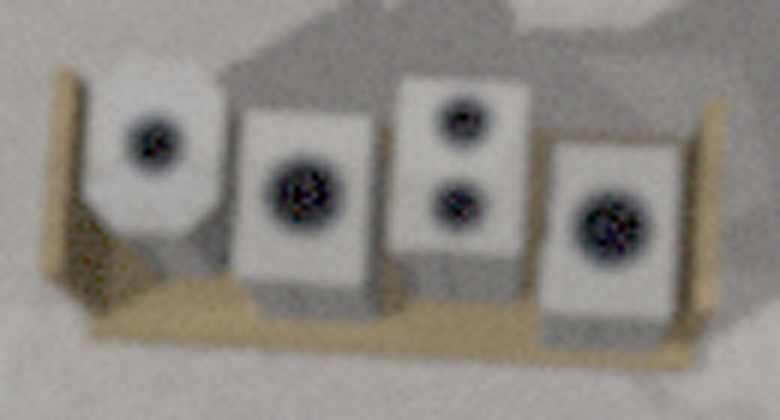

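The crops give the trough wall tops ((64,45)→(41,325) and (175,47)→(152,328) in the crop) and the hole centres. The rack is less clear: its right wall top is probably (632,42)→(692,282). I'll compute the poses and check them with an outline overlay.

```bash
cat > h.py <<'E'
import numpy as np,cv2
from bench import bot,optics
def K(c):
    f=192/np.tan(np.radians(c["fovy"])/2); return np.array([[f,0,c["cx"]],[0,f,c["cy"]],[0,0,1]])
def ray(c,uv,z):
    d=c["R"].T@np.linalg.solve(K(c),[uv[0],uv[1],1]); o=-c["R"].T@c["t"]
    return o+d*(z-o[2])/d[2]
def proj(c,X):
    p=(c["R"]@np.atleast_2d(X).T+c["t"][:,None]); p=K(c)@p; return (p[:2]/p[2]).T
def chan(x,y,th,z0=.012,zt=.118,w=.045):
    R=np.array([[np.cos(th),-np.sin(th)],[np.sin(th),np.cos(th)]])
    return np.array([[*(R@[a*.11,b*w]+[x,y]),z] for z in (z0,zt) for b in (-1,1) for a in (-1,1)])
E
python3 - <<'E'
from h import *
c=optics.calibration("top")
A=lambda p:(60+p[0]/3,110+p[1]/3); B=lambda p:(370+(p[0]-390)/3,95+p[1]/3); C=lambda p:(180+p[0]/6,120+p[1]/6)
T=[ray(c,A(p),.118)[:2] for p in [(64,45),(41,325),(175,47),(152,328)]]
print("trough",np.round(T,4),np.mean(T,0),[np.arctan2(*(T[i]-T[i+1])[::-1]) for i in (0,2)])
for z in (.118,.012):
  for p in [(632,42),(692,282),(537,62),(565,80),(628,352),(455,100),(415,135),(470,375)]: print("rack",z,p,np.round(ray(c,B(p),z)[:2],4))
for n,p,z in [("m1",(303,193),.118),("m2",(612,228),.118),("eight",(154,144),.118),("t1",(465,120),.132),("t2",(457,206),.132)]: print(n,np.round(ray(c,C(p),z)[:2],4))
for q in [[(245,108),(376,113),(362,286),(233,280)],[(553,142),(682,145),(669,320),(541,315)]]:
    q=[ray(c,C(p),.118)[:2] for p in q]; print(np.round(q,4),np.mean(q,0),np.arctan2(*((q[0]+q[1])-(q[2]+q[3]))[::-1]))
for n,p,z in [("bust",(165,230),.14),("bottle",(346,226),.15),("tub",(219,235),.06)]: print(n,np.round(ray(c,p,z)[:2],3))
E
```

```text
trough [[0.6599 0.4074]
 [0.4466 0.4169]
 [0.6568 0.322 ]
 [0.4431 0.3338]] [0.55156982 0.37003507] [np.float64(-0.04466112754462756), np.float64(-0.054935694871851196)]
rack 0.118 (632, 42) [ 0.6815 -0.4365]
rack 0.118 (692, 282) [ 0.498 -0.468]
rack 0.118 (537, 62) [ 0.6673 -0.364 ]
rack 0.118 (565, 80) [ 0.6529 -0.3842]
rack 0.118 (628, 352) [ 0.447  -0.4173]
rack 0.118 (455, 100) [ 0.639  -0.3006]
rack 0.118 (415, 135) [ 0.6126 -0.2692]
rack 0.118 (470, 375) [ 0.4319 -0.3007]
rack 0.012 (632, 42) [ 0.7139 -0.488 ]
rack 0.012 (692, 282) [ 0.5083 -0.5232]
rack 0.012 (537, 62) [ 0.698  -0.4067]
rack 0.012 (565, 80) [ 0.6819 -0.4294]
rack 0.012 (628, 352) [ 0.4512 -0.4665]
rack 0.012 (455, 100) [ 0.6663 -0.3358]
rack 0.012 (415, 135) [ 0.6367 -0.3006]
rack 0.012 (470, 375) [ 0.4343 -0.3359]
m1 [0.5906 0.0653]
m2 [ 0.5751 -0.0508]
eight [0.6104 0.1217]
t1 [0.6143 0.0036]
t2 [0.5818 0.0071]
[[0.6237 0.0871]
 [0.6208 0.0375]
 [0.5547 0.0434]
 [0.5578 0.0919]] [0.58924319 0.06496826] -0.08098460293206076
[[ 0.6085 -0.0293]
 [ 0.6064 -0.0779]
 [ 0.5398 -0.0714]
 [ 0.5425 -0.0236]] [ 0.57432128 -0.05054388] -0.09205043424401849
bust [0.417 0.206]
bottle [ 0.42  -0.182]
tub [0.404 0.099]
```

The blue bars are the rack and the grey grid beside it is its shadow. That makes the right wall top (565,80)→(628,352) and the left wall top start at (455,100). I'll check the fits by overlay.

```bash
python3 - <<'E'
from h import *
out=[]
for n in ("top","side"):
    im=cv2.imread(f"pics/{n}0.png"); im=np.uint8(255*(im/255.)**.6); c=optics.calibration(n)
    s=3; im=cv2.resize(im,None,fx=s,fy=s,interpolation=cv2.INTER_CUBIC)
    for pose in [(.543,-.3595,.165),(.5516,.370,-.05)]:
        p=(proj(c,chan(*pose,w=.042))*s+s/2-.5).astype(int)
        for i,j in [(0,1),(2,3),(4,5),(6,7),(0,4),(1,5),(2,6),(3,7)]: cv2.line(im,p[i],p[j],(0,0,255),1)
    out.append(im)
a=out[0][270:700,1050:1480]; b=out[1][280:520,400:780]; d=out[0][330:720,180:450]
e=out[1][700:1100,740:1200]
def P(x): return cv2.copyMakeBorder(cv2.resize(x,(400,300)),0,0,0,0,0)
cv2.imwrite("pics/ov.png",np.vstack([np.hstack([P(a),P(b)]),np.hstack([P(d),P(e)])]))
E
```

```text
(no output)
```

View pics/ov.png

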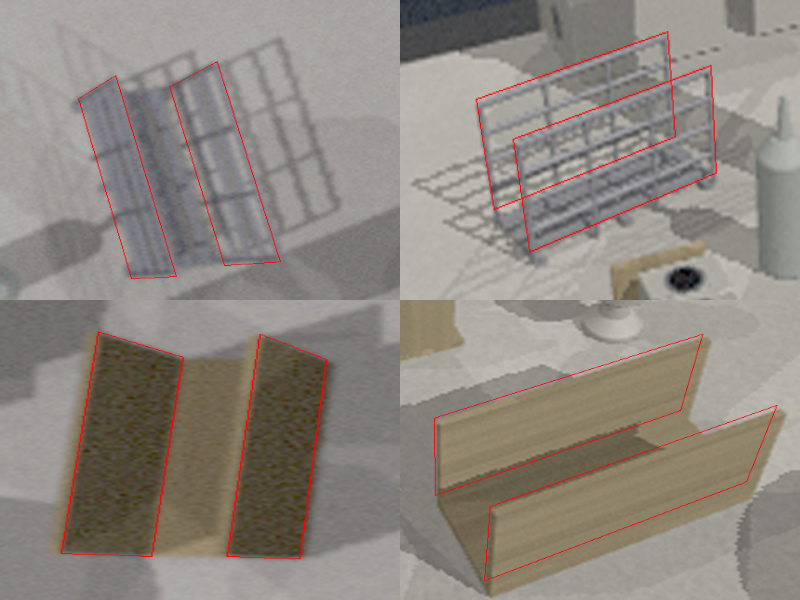

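The rack fit is good. The trough sits about 2–3 mm towards +y, which I'll refine with the wrist camera. The plan is to grip each mould over its 66 mm length, weigh it, set it on the free table behind the row, regrip over the 50 mm faces and place it.

```bash
cat >> h.py <<'E'
def pose():
    s=bot.state(); from scipy.spatial.transform import Rotation as Rn
    R=Rn.from_rotvec(s["tool_rot"]).as_matrix(); return s["position"],np.arctan2(R[1,1],R[0,1]),s
def plan(tgts,start=None):
    """print call-unit moves: one line per call of up to 5 rows; rows needed given"""
    if start is None: p,yaw,_=pose(); start=(*p,yaw)
    print("at",np.round(start,4))
    x,y,z,a=start
    for (X,Y,Z,A) in tgts:
        d=(A-a+np.pi/2)%np.pi-np.pi/2      # half turn equal
        D=np.array([X-x,Y-y,Z-z]); ty=np.array([np.cos(a),np.sin(a)]); tx=np.array([-ty[1],ty[0]])
        u=np.array([D[:2]@tx,D[:2]@ty,-D[2]])/.04; sp=-np.degrees(d)/5
        print("->",np.round((X,Y,Z,A),3),"units",np.round(u,2),"spin",round(sp,2),"rows",round(max(np.linalg.norm(u)*40/41.7,abs(sp)*5/7.16),1))
        x,y,z,a=X,Y,Z,a+d
E
python3 - <<'E'
from h import *
a=np.array([.2011,-.6437,.239]);b=np.array([.590,.065,.23]);L=lambda f:a+(b-a)*f
plan([(*L(.23),-1.268+.6),(*L(.46),-.085),(*L(.7),-.085),(*L(.92),-.085),(*b,-.085),(.59,.065,.081,-.085)],(*a,-1.268))
E
```

```text
at [ 0.2011 -0.6437  0.239  -1.268 ]
-> [ 0.291 -0.481  0.237 -0.668] units [ 3.35 -3.22  0.05] spin -6.88 rows 4.8
-> [ 0.38  -0.318  0.235 -0.085] units [ 4.58 -0.77  0.05] spin -6.68 rows 4.7
-> [ 0.473 -0.148  0.233 -0.085] units [4.43 1.96 0.05] spin 0.0 rows 4.7
-> [ 0.559  0.008  0.231 -0.085] units [4.07 1.8  0.05] spin -0.0 rows 4.3
-> [ 0.59   0.065  0.23  -0.085] units [1.48 0.65 0.02] spin -0.0 rows 1.6
-> [ 0.59   0.065  0.081 -0.085] units [0.   0.   3.73] spin -0.0 rows 3.6
```

Request:
carry_out([
  [3.35,-3.22,0.05],
  [3.35,-3.22,0.05],
  [3.35,-3.22,0.05],
  [3.35,-3.22,0.05],
  [3.35,-3.22,0.05],
], spin=[-6.88,-6.88,-6.88,-6.88,-6.88], claw=88, force=30)

```text
time: 0.52
position: [0.292, -0.4771, 0.2358]
tool_rot: [-2.819, -1.38, -0.002]
contact_force: [-0.2, -0.1, -0.5]
opening: 0.999
finger_force: 0.0
```

Request:
carry_out([
  [4.58,-0.77,0.05],
  [4.58,-0.77,0.05],
  [4.58,-0.77,0.05],
  [4.58,-0.77,0.05],
  [4.58,-0.77,0.05],
], spin=[-6.68,-6.68,-6.68,-6.68,-6.68])

```text
time: 0.93
position: [0.381, -0.3144, 0.2342]
tool_rot: [-2.304, -2.133, -0.003]
contact_force: [0.5, 1.2, 0.0]
opening: 0.999
finger_force: 0.0
```

Request:
carry_out([
  [4.43,1.96,0.05],
  [4.43,1.96,0.05],
  [4.43,1.96,0.05],
  [4.43,1.96,0.05],
  [4.43,1.96,0.05],
], spin=[0,0,0,0,0])

```text
time: 1.35
position: [0.4739, -0.1453, 0.2324]
tool_rot: [-2.311, -2.127, -0.001]
contact_force: [-0.8, -0.9, -0.3]
opening: 0.998
finger_force: 0.0
```

```bash
python3 - <<'E'
from h import *
plan([(.55,.0,.231,-.085),(.59,.065,.23,-.085),(.59,.065,.081,-.085)])
s=bot.state();print(s["time"],s["joints"])
c=optics.calibration("wrist");im=optics.get_image("wrist");cv2.imwrite("pics/w1.png",np.uint8(255*(im/255.)**.6));print(c["cx"],c["cy"],c["fovy"],c["t"])
print(proj(c,[[.5906,.0653,.118],[.5751,-.0508,.118],[.6104,.1217,.118]]))
E
```

```text
at [ 0.4739 -0.1453  0.2324 -0.0833]
-> [ 0.55   0.     0.231 -0.085] units [3.78 1.59 0.04] spin 0.02 rows 3.9
-> [ 0.59   0.065  0.23  -0.085] units [1.7  0.86 0.03] spin -0.0 rows 1.8
-> [ 0.59   0.065  0.081 -0.085] units [0.   0.   3.73] spin -0.0 rows 3.6
1.35 [-3.48602039e-01 -7.50599220e-02  1.98498577e+00  1.21056733e-03
  1.23197709e+00 -2.65734101e-01]
257.60256460237684 194.67384942743016 60.14146976643649 [-0.4837931  -0.13983696  0.35354131]
[[ 416.94184966 -147.65297944]
 [ 385.98244726   55.00678789]
 [ 457.7440274  -275.25583563]]
```

Request:
carry_out([
  [3.78,1.59,0.04],
  [3.78,1.59,0.04],
  [3.78,1.59,0.04],
  [3.78,1.59,0.04],
  [3.78,1.59,0.04],
], spin=[0,0,0,0,0])

```text
time: 1.82
position: [0.5513, 0.002, 0.2307]
tool_rot: [-2.307, -2.13, -0.004]
contact_force: [0.8, 0.5, 0.4]
opening: 0.995
finger_force: 0.0
```

Request:
carry_out([
  [1.7,0.86,0.03],
  [1.7,0.86,0.03],
  [1.7,0.86,0.03],
  [1.7,0.86,0.03],
], spin=[0,0,0,0])

```text
time: 2.15
position: [0.5892, 0.0621, 0.2291]
tool_rot: [-2.31, -2.128, 0.002]
contact_force: [-0.1, 0.0, 0.3]
opening: 0.997
finger_force: 0.0
```

```bash
python3 - <<'E'
from h import *
plan([(.59,.065,.081,-.085)])
c=optics.calibration("wrist");im=optics.get_image("wrist");im=np.uint8(255*(im/255.)**.6)
for p in proj(c,[[.5906,.0653,.118],[.5751,-.0508,.118],[.6104,.1217,.118]]): print(p); cv2.circle(im,tuple(int(v) for v in p),4,(0,0,255),1)
cv2.imwrite("pics/w2.png",im)
E
```

```text
at [ 0.5892  0.0621  0.2291 -0.0822]
-> [ 0.59   0.065  0.081 -0.085] units [0.07 0.01 3.7 ] spin 0.03 rows 3.6
[259.61712185 187.06784239]
[252.80915778 310.34113559]
[279.81551733 113.44458876]
```

View pics/w2.png

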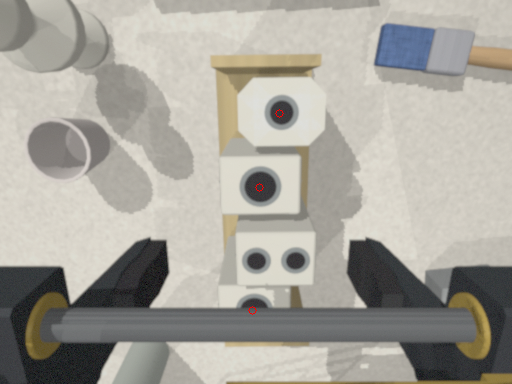

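The wrist view shows the first target's hole at (260,187), within 1 px of my prediction, and aligned with the gripper. Next I descend, grip and lift.

Request:
carry_out([
  [0.07,0.01,0.9],
  [0.07,0.01,1.8],
  [0.07,0.01,2.6],
  [0.07,0.01,3.3],
  [0.07,0.01,3.7],
], spin=[0,0,0,0,0])

```text
time: 2.62
position: [0.5863, 0.0621, 0.078]
tool_rot: [-2.313, -2.121, 0.008]
contact_force: [-0.8, 0.5, 0.3]
opening: 0.998
finger_force: 0.0
```

Request:
carry_out([
  [0,0,0],
  [0,0,0],
  [0,0,0],
  [0,0,0],
  [0,0,0],
], spin=[0,0,0,0,0], claw=40, force=30)

```text
time: 3.03
position: [0.5913, 0.0639, 0.084]
tool_rot: [2.312, 2.123, 0.004]
contact_force: [0.1, -1.3, 1.7]
opening: 0.748
finger_force: 29.9
```

Request:
carry_out([
  [0,0,0],
  [0,0,0],
  [0,0,0],
  [0,0,0],
  [0,0,0],
], spin=[0,0,0,0,0])

```text
time: 3.45
position: [0.5914, 0.0639, 0.084]
tool_rot: [2.311, 2.124, 0.003]
contact_force: [-1.2, -3.1, 6.6]
opening: 0.747
finger_force: 29.9
```

Request:
carry_out([
  [0,0,-0.2],
  [0,0,-0.5],
  [0,0,-0.8],
  [0,0,-1],
  [0,0,-1],
], spin=[0,0,0,0,0])

```text
time: 3.87
position: [0.5917, 0.0647, 0.1249]
tool_rot: [2.311, 2.124, 0.006]
contact_force: [0.1, -0.1, -3.6]
opening: 0.742
finger_force: 29.9
```

Request:
carry_out([
  [0,0,-0.8],
  [0,0,-1.7],
  [0,0,-2.4],
  [0,0,-2.6],
  [0,0,-2.6],
], spin=[0,0,0,0,0])

```text
time: 4.28
position: [0.592, 0.0646, 0.2293]
tool_rot: [2.31, 2.123, 0.008]
contact_force: [-0.2, -0.8, -4.8]
opening: 0.745
finger_force: 29.9
```

Request:
carry_out([
  [0,0,0],
  [0,0,0],
  [0,0,0],
  [0,0,0],
  [0,0,0],
], spin=[0,0,0,0,0])

```text
time: 4.7
position: [0.5891, 0.0643, 0.224]
tool_rot: [-2.312, -2.124, 0.004]
contact_force: [0.5, 0.5, -4.7]
opening: 0.751
finger_force: 29.9
```

Request:
carry_out([
  [0,0,0],
  [0,0,0],
  [0,0,0],
  [0,0,0],
  [0,0,0],
], spin=[0,0,0,0,0])

```text
time: 5.12
position: [0.59, 0.0644, 0.226]
tool_rot: [2.313, 2.125, 0.0]
contact_force: [0.5, 0.5, -4.6]
opening: 0.744
finger_force: 29.9
```

```bash
python3 - <<'E'
from h import *
p,y,s=pose();print(s["contact_force"],s["tau"],s["moment"],s["joints"])
plan([(.71,.03,.215,-.085),(.71,.03,.080,-.085)])
E
```

```text
[ 0.50695704  0.53508969 -4.58785993] [-1.67659990e-03 -4.44805777e+01 -3.76158071e+01  8.36402178e-02
  2.36724067e-03 -1.77965171e-04] [-0.06907918  0.00944307 -0.02350993] [6.67191780e-02 1.19307363e-01 1.79846241e+00 2.63083906e-05
 1.22358749e+00 1.51336482e-01]
at [ 0.59    0.0644  0.226  -0.0846]
-> [ 0.71   0.03   0.215 -0.085] units [-0.6   3.06  0.28] spin 0.0 rows 3.0
-> [ 0.71   0.03   0.08  -0.085] units [0.   0.   3.38] spin -0.0 rows 3.2
```

About 0.47 kg, which is too close to the limit, so I'll take averaged readings, with joint torques to compare against the empty hand later.

```bash
cat > weigh.py <<'E'
from h import *
F=[];T=[]
for i in range(16):
    optics.get_image("top"); s=bot.state(); F.append(s["contact_force"]); T.append(s["tau"][1:3])
print("F",np.mean(F,0),np.std(F,0),"tau",np.mean(T,0),np.std(T,0),"q",s["joints"],pose()[:2],s["time"])
E
python3 weigh.py
```

```text
F [-0.02442968 -0.08424719 -4.79974005] [0.57327857 0.29400938 0.56650218] tau [-44.55196381 -37.65709609] [0.01829227 0.00755703] q [6.67109041e-02 1.19350205e-01 1.79862492e+00 4.50975158e-05
 1.22361554e+00 1.51351633e-01] (array([0.58992545, 0.06438292, 0.22591982]), np.float64(-0.08465607363354478)) 5.9167
```

Request:
carry_out([
  [-0.2,0.8,0.1],
  [-0.4,1.6,0.2],
  [-0.6,2.4,0.28],
  [-0.6,3.06,0.28],
  [-0.6,3.06,0.28],
], spin=[0,0,0,0,0])

```text
time: 6.33
position: [0.7142, 0.0288, 0.2135]
tool_rot: [2.313, 2.122, 0.003]
contact_force: [0.7, -0.5, -4.6]
opening: 0.747
finger_force: 29.9
```

Request:
carry_out([
  [0,0,0.6],
  [0,0,1.3],
  [0,0,2.0],
  [0,0,2.6],
  [0,0,3.0],
], spin=[0,0,0,0,0])

```text
time: 6.75
position: [0.7075, 0.0303, 0.0911]
tool_rot: [-2.311, -2.123, 0.006]
contact_force: [-1.1, 0.2, -4.3]
opening: 0.741
finger_force: 29.9
```

Request:
carry_out([
  [0,0,0],
  [0,0,0],
  [0,0,0],
  [0,0,0],
], spin=[0,0,0,0])

```text
time: 7.08
position: [0.7115, 0.0302, 0.0973]
tool_rot: [2.311, 2.124, 0.005]
contact_force: [0.6, -0.3, -4.2]
opening: 0.745
finger_force: 29.9
```

Request:
carry_out([
  [0,0,0.15],
  [0,0,0.3],
  [0,0,0.42],
  [0,0,0.5],
  [0,0,0.53],
], spin=[0,0,0,0,0])

```text
time: 7.5
position: [0.7095, 0.0302, 0.0759]
tool_rot: [-2.312, -2.125, 0.002]
contact_force: [-7.7, -0.3, 15.5]
opening: 0.745
finger_force: 30.0
```

Request:
carry_out([
  [0,0,0],
  [0,0,0],
  [0,0,0],
], spin=[0,0,0])

```text
time: 7.75
position: [0.7095, 0.0301, 0.0759]
tool_rot: [-2.313, -2.125, 0.001]
contact_force: [-6.8, 0.5, 9.1]
opening: 0.748
finger_force: 30.0
```

Request:
carry_out([
  [0,0,0],
  [0,0,0],
  [0,0,0],
  [0,0,0],
], spin=[0,0,0,0], claw=88)

```text
time: 8.08
position: [0.7103, 0.0301, 0.0737]
tool_rot: [2.313, 2.125, 0.001]
contact_force: [-0.6, 1.3, 0.1]
opening: 0.995
finger_force: 0.0
```

Request:
carry_out([
  [0,0,-0.9],
  [0,0,-1.9],
  [0,0,-2.9],
  [0,0,-3.8],
  [0,0,-3.8],
], spin=[0,0,0,0,0])

```text
time: 8.5
position: [0.715, 0.0302, 0.2365]
tool_rot: [2.305, 2.118, 0.019]
contact_force: [1.6, 0.1, 1.2]
opening: 0.998
finger_force: 0.0
```

Request:
carry_out([
  [0.6,-3.06,0],
  [0.6,-3.06,0],
  [0.6,-3.06,0],
  [0.6,-3.06,0],
  [0.6,-3.06,0],
], spin=[0,0,0,0,0])

```text
time: 8.92
position: [0.5874, 0.0649, 0.2245]
tool_rot: [-2.311, -2.126, 0.002]
contact_force: [1.1, 0.2, 0.0]
opening: 1.0
finger_force: 0.0
```

Request:
carry_out([
  [0,0,0],
  [0,0,0],
  [0,0,0],
  [0,0,0],
  [0,0,0],
], spin=[0,0,0,0,0])

```text
time: 9.33
position: [0.5909, 0.0641, 0.2256]
tool_rot: [2.314, 2.125, 0.0]
contact_force: [-1.2, -0.2, -1.1]
opening: 0.998
finger_force: 0.0
```

```bash
python3 weigh.py; python3 -c "
from h import *
plan([(.65,.045,.226,-.085+.785),(.711,.03,.226,-.085+1.571),(.711,.03,.076,-.085+1.571)])"
```

```text
F [ 0.04930366 -0.02106219 -0.11612511] [0.3086598  0.53574741 0.54239685] tau [-41.75012492 -35.16266473] [0.05177177 0.03795553] q [6.67177386e-02 1.19568983e-01 1.79911747e+00 1.69474214e-05
 1.22287125e+00 1.51374275e-01] (array([0.58990998, 0.06437691, 0.22552814]), np.float64(-0.08466231494910081)) 10.1333
at [ 0.5899  0.0644  0.2255 -0.0847]
-> [0.65  0.045 0.226 0.7  ] units [-0.36  1.54 -0.01] spin -8.99 rows 6.3
-> [0.711 0.03  0.226 1.486] units [-1.27  0.92 -0.  ] spin -9.01 rows 6.3
-> [0.711 0.03  0.076 1.486] units [0.   0.   3.75] spin -0.0 rows 3.6
```

Mould 1: both force and torque give about 0.48 kg, so it is damp and goes in the rack. I'll regrip it across its broad faces.

Request:
carry_out([
  [-0.6,3.09,0],
  [-0.6,3.09,0],
  [-0.6,3.09,0],
  [-0.6,3.09,0],
  [-0.6,3.09,0],
], spin=[-7,-7,-7,-7,-7])

```text
time: 10.55
position: [0.7128, 0.029, 0.2233]
tool_rot: [-1.56, -2.725, 0.002]
contact_force: [-0.3, 0.1, -0.2]
opening: 0.997
finger_force: 0.0
```

Request:
carry_out([
  [0,0,0],
  [0,0,0],
  [0,0,0],
  [0,0,0],
  [0,0,0],
], spin=[-7,-7,-7,-7,-7])

```text
time: 10.97
position: [0.7111, 0.03, 0.2253]
tool_rot: [-0.667, -3.07, 0.0]
contact_force: [-0.3, 0.5, 0.1]
opening: 0.998
finger_force: 0.0
```

Request:
carry_out([
  [0,0,0],
  [0,0,0],
  [0,0,0],
  [0,0,0],
  [0,0,0],
], spin=[-4,-4,-4,-4,-4])

```text
time: 11.38
position: [0.711, 0.03, 0.2254]
tool_rot: [-0.137, -3.138, -0.0]
contact_force: [0.7, -0.4, 0.2]
opening: 0.998
finger_force: 0.0
```

```bash
python3 - <<'E'
from h import *
plan([(.7105,.0301,.076,1.486)])
c=optics.calibration("wrist");im=np.uint8(255*(optics.get_image("wrist")/255.)**.6)
p=proj(c,[[.7105,.0301,.11]])[0];print(p);cv2.circle(im,tuple(int(v) for v in p),5,(0,0,255),1)
cv2.imwrite("pics/w3.png",im)
E
```

```text
at [0.711  0.03   0.2254 1.4833]
-> [0.71  0.03  0.076 1.486] units [0.01 0.   3.74] spin -0.03 rows 3.6
[257.48064049 189.3466098 ]
```

View pics/w3.png

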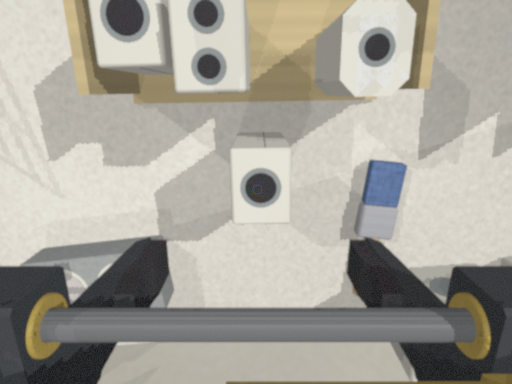

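The mould stands squarely under the gripper, hole at (260,188). I'll descend, grip, lift, and head for the rack.

Request:
carry_out([
  [0,0,0.9],
  [0,0,1.8],
  [0,0,2.6],
  [0,0,3.3],
  [0,0,3.75],
], spin=[0,0,0,0,0])

```text
time: 11.85
position: [0.7088, 0.03, 0.0714]
tool_rot: [-0.137, -3.134, 0.0]
contact_force: [-0.5, 0.8, 0.4]
opening: 0.999
finger_force: 0.0
```

Request:
carry_out([
  [0,0,0],
  [0,0,0],
  [0,0,0],
  [0,0,0],
  [0,0,0],
], spin=[0,0,0,0,0], claw=30, force=30)

```text
time: 12.27
position: [0.7128, 0.03, 0.0782]
tool_rot: [0.133, 3.135, 0.0]
contact_force: [-0.3, -0.0, 0.4]
opening: 0.648
finger_force: 0.0
```

Request:
carry_out([
  [0,0,0],
  [0,0,0],
  [0,0,0],
  [0,0,0],
], spin=[0,0,0,0])

```text
time: 12.6
position: [0.7126, 0.0306, 0.0778]
tool_rot: [0.133, 3.135, 0.001]
contact_force: [-0.3, 2.1, 7.1]
opening: 0.566
finger_force: 29.9
```

Request:
carry_out([
  [0,0,-0.7],
  [0,0,-1.5],
  [0,0,-2.4],
  [0,0,-3.3],
  [0,0,-4.2],
], spin=[0,0,0,0,0])

```text
time: 13.02
position: [0.7095, 0.0297, 0.2427]
tool_rot: [-0.133, -3.135, 0.001]
contact_force: [-0.4, -0.2, -4.3]
opening: 0.561
finger_force: 29.9
```

```bash
python3 - <<'E'
from h import *
plan([(.68,-.14,.25,.95),(.57,-.30,.25,.4),(.543,-.3595,.25,.165),(.543,-.3595,.09,.165)])
E
```

```text
at [0.7095 0.0297 0.2427 1.486 ]
-> [ 0.68 -0.14  0.25  0.95] units [ 0.38 -4.29 -0.18] spin 6.14 rows 4.3
-> [ 0.57 -0.3   0.25  0.4 ] units [-0.09 -4.85 -0.  ] spin 6.3 rows 4.7
-> [ 0.543 -0.36   0.25   0.165] units [-1.11 -1.2  -0.  ] spin 2.69 rows 1.9
-> [ 0.543 -0.36   0.09   0.165] units [0. 0. 4.] spin -0.0 rows 3.8
```

Request:
carry_out([
  [0.06,-0.6,-0.18],
  [0.15,-1.5,-0.18],
  [0.24,-2.5,-0.18],
  [0.33,-3.4,-0.18],
  [0.38,-4.29,-0.18],
], spin=[1.2,2.4,3.6,4.9,6.14])

```text
time: 13.43
position: [0.6794, -0.1412, 0.2488]
tool_rot: [-0.966, -2.986, 0.002]
contact_force: [0.3, -0.7, -4.3]
opening: 0.565
finger_force: 29.9
```

Request:
carry_out([
  [-0.02,-1,0],
  [-0.04,-2,0],
  [-0.06,-3,0],
  [-0.08,-3.8,0],
  [-0.09,-4.4,0],
], spin=[1.26,2.5,3.8,5.0,6.3])

```text
time: 13.85
position: [0.5786, -0.2872, 0.2486]
tool_rot: [-1.742, -2.61, 0.003]
contact_force: [0.4, -0.0, -5.5]
opening: 0.564
finger_force: 29.9
```

```bash
python3 - <<'E'
from h import *
plan([(.5972,-.3505,.25,.165),(.5972,-.3505,.13,.165)]);print(pose()[2]["contact_force"])
E
```

```text
at [ 0.5786 -0.2872  0.2486  0.3934]
-> [ 0.597 -0.35   0.25   0.165] units [-1.64 -0.18 -0.03] spin 2.62 rows 1.8
-> [ 0.597 -0.35   0.13   0.165] units [0. 0. 3.] spin -0.0 rows 2.9
[ 0.39854391 -0.04446175 -5.51823937]
```

Request:
carry_out([
  [-0.4,-0.04,0],
  [-0.9,-0.1,0],
  [-1.4,-0.15,0],
  [-1.64,-0.18,0],
  [-1.64,-0.18,0],
], spin=[0.7,1.4,2.0,2.62,2.62])

```text
time: 14.27
position: [0.5999, -0.3502, 0.2484]
tool_rot: [-2.025, -2.399, 0.003]
contact_force: [0.6, -0.5, -5.1]
opening: 0.565
finger_force: 29.9
```

Request:
carry_out([
  [0,0,0.3],
  [0,0,0.6],
  [0,0,0.8],
  [0,0,0.8],
  [0,0,0.8],
], spin=[0,0,0,0,0])

```text
time: 14.68
position: [0.6, -0.3468, 0.2166]
tool_rot: [-2.019, -2.402, 0.001]
contact_force: [-0.0, -0.3, -4.2]
opening: 0.563
finger_force: 29.9
```

```bash
python3 - <<'E'
from h import *
plan([(.5972,-.3505,.21,.165),(.5972,-.3505,.091,.165)])
p,y,_=pose(); out=[]
def box(x,y,a,zb):
    u=np.array([np.cos(a),np.sin(a)]);v=np.array([-u[1],u[0]])
    return np.array([[*(np.array([x,y])+i*.025*u+j*.033*v),z] for z in (zb,zb+.11) for i,j in ((-1,-1),(1,-1),(1,1),(-1,1))])
for n,(r0,r1,q0,q1) in {"top":(95,230,370,480),"side":(70,190,140,280)}.items():
    c=optics.calibration(n);im=np.uint8(255*(optics.get_image(n)/255.)**.6)
    im=cv2.resize(im,None,fx=3,fy=3,interpolation=cv2.INTER_CUBIC)
    b=(proj(c,chan(.543,-.3595,.165,w=.042))*3+1).astype(int)
    for i,j in [(0,1),(2,3),(4,5),(6,7),(0,4),(1,5),(2,6),(3,7)]: cv2.line(im,b[i],b[j],(0,0,255),1)
    q=(proj(c,box(p[0],p[1],y,p[2]-.078))*3+1).astype(int)
    for k in range(4):
        for i,j in ((k,(k+1)%4),(k+4,(k+1)%4+4),(k,k+4)): cv2.line(im,q[i],q[j],(0,255,0),1)
    out.append(cv2.copyMakeBorder(im[r0*3:r1*3,q0*3:q1*3],0,405-3*(r1-r0),0,0,0))
cv2.imwrite("pics/r1.png",np.hstack(out))
E
```

```text
at [ 0.6    -0.3468  0.2166  0.1732]
-> [ 0.597 -0.35   0.21   0.165] units [-0.08 -0.08  0.17] spin 0.09 rows 0.2
-> [ 0.597 -0.35   0.091  0.165] units [0.   0.   2.97] spin -0.0 rows 2.9
```

View pics/r1.png

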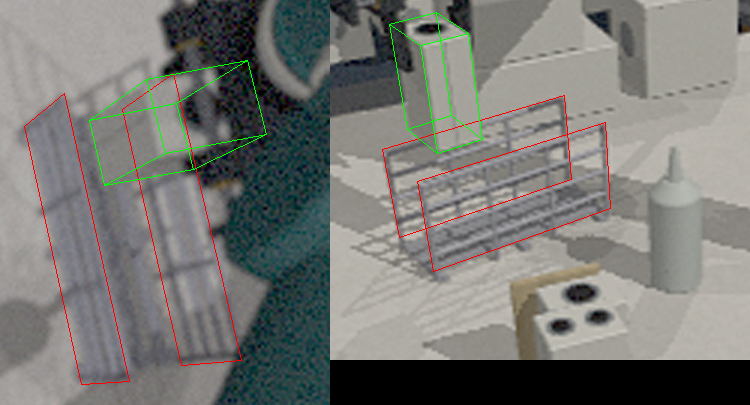

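The outlines match the held mould and the rack walls, so I correct by 3 mm and lower.

Request:
carry_out([
  [-0.08,-0.08,0.17],
  [-0.08,-0.08,0.4],
  [-0.08,-0.08,0.7],
  [-0.08,-0.08,1.1],
  [-0.08,-0.08,1.5],
], spin=[0.09,0.09,0.09,0.09,0.09])

```text
time: 15.2
position: [0.5982, -0.3519, 0.1574]
tool_rot: [2.032, 2.396, 0.0]
contact_force: [0.2, -0.4, -5.4]
opening: 0.563
finger_force: 29.9
```

Request:
carry_out([
  [0,0,0.3],
  [0,0,0.6],
  [0,0,0.9],
  [0,0,1.15],
  [0,0,1.3],
], spin=[0,0,0,0,0])

```text
time: 15.62
position: [0.5977, -0.3515, 0.1047]
tool_rot: [-2.031, -2.394, 0.0]
contact_force: [-0.3, -0.4, -4.0]
opening: 0.563
finger_force: 29.9
```

```bash
python3 - <<'E'
from h import *
plan([(.5972,-.3505,.0905,.165)]);print(pose()[2]["contact_force"],pose()[2]["moment"])
E
```

```text
at [ 0.5977 -0.3515  0.1047  0.164 ]
-> [ 0.597 -0.35   0.09   0.165] units [ 0.03 -0.01  0.36] spin -0.01 rows 0.3
[-0.31286475 -0.35678861 -3.97930161] [-0.01476247 -0.04503076  0.02907017]
```

Request:
carry_out([
  [0,0,0.1],
  [0,0,0.2],
  [0,0,0.28],
  [0,0,0.33],
  [0,0,0.36],
], spin=[0,0,0,0,0])

```text
time: 16.03
position: [0.5986, -0.352, 0.0925]
tool_rot: [2.032, 2.396, 0.0]
contact_force: [0.0, 0.2, -4.6]
opening: 0.566
finger_force: 29.9
```

Request:
carry_out([
  [0,0,0],
  [0,0,0],
  [0,0,0],
], spin=[0,0,0])

```text
time: 16.28
position: [0.5986, -0.3521, 0.0928]
tool_rot: [2.032, 2.395, 0.0]
contact_force: [0.0, -0.5, -4.7]
opening: 0.561
finger_force: 29.9
```

Not touching yet, so I lower in 1–2 mm steps.

Request:
carry_out([
  [0,0,0.03],
  [0,0,0.05],
  [0,0,0.06],
  [0,0,0.06],
  [0,0,0.06],
], spin=[0,0,0,0,0])

```text
time: 16.7
position: [0.5983, -0.3519, 0.0899]
tool_rot: [2.032, 2.396, -0.0]
contact_force: [-0.3, 0.6, -4.0]
opening: 0.564
finger_force: 29.9
```

Request:
carry_out([
  [0,0,0.02],
  [0,0,0.03],
  [0,0,0.04],
  [0,0,0.04],
  [0,0,0.04],
], spin=[0,0,0,0,0])

```text
time: 17.12
position: [0.5985, -0.352, 0.0898]
tool_rot: [2.032, 2.396, -0.0]
contact_force: [-3.2, 2.8, 5.4]
opening: 0.561
finger_force: 29.7
```

Request:
carry_out([
  [0,0,0],
  [0,0,0],
  [0,0,0],
  [0,0,0],
  [0,0,0],
], spin=[0,0,0,0,0], claw=78)

```text
time: 17.53
position: [0.5985, -0.3521, 0.0882]
tool_rot: [2.032, 2.396, 0.0]
contact_force: [-0.0, 0.6, 0.3]
opening: 0.883
finger_force: 0.0
```

Request:
carry_out([
  [0,0,-0.5],
  [0,0,-1.2],
  [0,0,-2.1],
  [0,0,-3.0],
  [0,0,-3.8],
], spin=[0,0,0,0,0])

```text
time: 17.95
position: [0.5985, -0.352, 0.2423]
tool_rot: [2.031, 2.395, 0.0]
contact_force: [-0.3, 0.2, 0.1]
opening: 0.886
finger_force: 0.0
```

```bash
python3 - <<'E'
from h import *
print(pose()[2]["joints"])
c=optics.calibration("wrist");im=optics.get_image("wrist");cv2.imwrite("pics/w4.png",np.uint8(255*(im/255.)**.6))
g=cv2.cvtColor(im,6);print(proj(c,[[.5985,-.352,.122]]))
plan([(.61,-.2,.24,.04),(.576,-.051,.23,-.088),(.576,-.051,.081,-.088)])
E
```

```text
[-5.67566756e-01  2.97506754e-01  1.55492665e+00  3.04341508e-05
  1.28824999e+00 -7.31592824e-01]
[[257.88655082 187.90077753]]
at [ 0.6016 -0.354   0.2511  0.1641]
-> [ 0.61 -0.2   0.24  0.04] units [3.76 0.84 0.28] spin 1.42 rows 3.7
-> [ 0.576 -0.051  0.23  -0.088] units [ 3.76 -0.7   0.25] spin 1.47 rows 3.7
-> [ 0.576 -0.051  0.081 -0.088] units [0.   0.   3.73] spin -0.0 rows 3.6
```

Request:
carry_out([
  [3.76,0.84,0.28],
  [3.76,0.84,0.28],
  [3.76,0.84,0.28],
  [3.76,0.84,0.28],
  [3.76,0.84,0.28],
], spin=[1.42,1.42,1.42,1.42,1.42], claw=88)

```text
time: 18.42
position: [0.6067, -0.1926, 0.2283]
tool_rot: [-2.17, -2.268, -0.002]
contact_force: [-0.7, -0.1, -0.1]
opening: 1.0
finger_force: 0.0
```

Request:
carry_out([
  [3.76,-0.7,0.25],
  [3.76,-0.7,0.25],
  [3.76,-0.7,0.25],
  [3.76,-0.7,0.25],
  [3.76,-0.7,0.25],
], spin=[1.47,1.47,1.47,1.47,1.47])

```text
time: 18.83
position: [0.5714, -0.0449, 0.2184]
tool_rot: [-2.311, -2.124, -0.0]
contact_force: [0.6, -0.7, -0.1]
opening: 0.998
finger_force: 0.0
```

```bash
python3 - <<'E'
from h import *
c=optics.calibration("wrist");im=optics.get_image("wrist")
p=proj(c,[[.5755,-.0508,.118]])[0];g=cv2.cvtColor(im,6)
x,y=p.astype(int);w=g[y-25:y+25,x-25:x+25];m=cv2.moments((w<w.min()+25).astype(np.uint8),True)
u=(x-25+m["m10"]/m["m00"],y-25+m["m01"]/m["m00"]);print(p,u,ray(c,u,.118),m["m00"])
plan([(.5755,-.0508,.081,-.088)])
E
```

```text
[264.03669769 201.97468328] (np.float64(265.14814814814815), np.float64(200.91632373113856)) [ 0.57643597 -0.05000069  0.118     ] 729.0
at [ 0.5724 -0.0472  0.2188 -0.0846]
-> [ 0.576 -0.051  0.081 -0.088] units [-0.08  0.09  3.45] spin 0.04 rows 3.3
```

The wrist camera puts the second target's hole at (0.576, -0.050). I'll descend, grip, and go to the weighing pose.

Request:
carry_out([
  [-0.07,0.1,0.8],
  [-0.07,0.1,1.6],
  [-0.07,0.1,2.4],
  [-0.07,0.1,3.0],
  [-0.07,0.1,3.42],
], spin=[0,0,0,0,0])

```text
time: 19.3
position: [0.5755, -0.0538, 0.0793]
tool_rot: [-2.317, -2.119, 0.004]
contact_force: [0.2, -0.2, -0.2]
opening: 0.998
finger_force: 0.0
```

Request:
carry_out([
  [0,0,0],
  [0,0,0],
  [0,0,0],
  [0,0,0],
  [0,0,0],
], spin=[0,0,0,0,0], claw=40, force=30)

```text
time: 19.72
position: [0.5775, -0.0528, 0.0841]
tool_rot: [2.316, 2.12, 0.001]
contact_force: [-3.3, -1.5, 2.7]
opening: 0.743
finger_force: 29.9
```

Request:
carry_out([
  [0,0,0],
  [0,0,0],
  [0,0,0],
  [0,0,0],
], spin=[0,0,0,0])

```text
time: 20.05
position: [0.5775, -0.0527, 0.0841]
tool_rot: [2.315, 2.12, 0.001]
contact_force: [-4.1, -2.7, 5.8]
opening: 0.746
finger_force: 29.9
```

Request:
carry_out([
  [0,0,-0.4],
  [0,0,-1.2],
  [0,0,-2.1],
  [0,0,-3],
  [0,0,-3.7],
], spin=[0,0,0,0,0])

```text
time: 20.47
position: [0.5769, -0.0516, 0.2321]
tool_rot: [2.316, 2.121, 0.002]
contact_force: [1.6, 0.4, -4.4]
opening: 0.747
finger_force: 29.9
```

```bash
python3 -c "
from h import *
plan([(.59,.0644,.2257,-.0847)])"; python3 weigh.py
```

```text
at [ 0.5769 -0.0516  0.2321 -0.0878]
-> [ 0.59   0.064  0.226 -0.085] units [2.92 0.07 0.16] spin -0.04 rows 2.8
F [ 0.01244212 -0.1389996  -5.73841967] [0.50829604 0.64676908 1.62714194] tau [-42.974784  -37.6969564] [4.61595064 4.12505235] q [-1.33005633e-01  8.92616262e-02  1.82381508e+00 -1.26413402e-06
  1.22874628e+00 -4.48598637e-02] (array([ 0.57664179, -0.05203062,  0.23013172]), np.float64(-0.08814534418393703)) 21.2667
```

Request:
carry_out([
  [0.7,0.02,0.05],
  [1.5,0.04,0.1],
  [2.2,0.06,0.11],
  [2.91,0.07,0.11],
  [2.91,0.07,0.11],
], spin=[-0.04,-0.04,-0.04,-0.04,-0.04])

```text
time: 21.68
position: [0.5901, 0.0686, 0.2261]
tool_rot: [-2.309, -2.127, -0.005]
contact_force: [0.5, 0.7, -5.9]
opening: 0.746
finger_force: 29.9
```

Request:
carry_out([
  [0,0,0],
  [0,0,0],
  [0,0,0],
  [0,0,0],
  [0,0,0],
], spin=[0,0,0,0,0])

```text
time: 22.1
position: [0.5897, 0.0627, 0.226]
tool_rot: [2.315, 2.124, -0.0]
contact_force: [-1.1, 0.4, -5.0]
opening: 0.745
finger_force: 29.9
```

```bash
python3 weigh.py;python3 -c "
from h import *
plan([(.711,.03,.215,-.085)])"
```

```text
F [ 0.13649266 -0.20391821 -6.16025102] [0.55928425 0.46536938 0.45639656] tau [-45.26003614 -38.31418902] [0.00898818 0.00240881] q [ 6.56804280e-02  1.18801170e-01  1.79929965e+00 -1.59163286e-05
  1.22354955e+00  1.50229438e-01] (array([0.58966965, 0.06373424, 0.22588636]), np.float64(-0.08454359327458473)) 22.9
at [ 0.5897  0.0637  0.2259 -0.0845]
-> [ 0.711  0.03   0.215 -0.085] units [-0.58  3.09  0.27] spin 0.01 rows 3.0
```

Mould 2 weighs about 0.61 kg, so it is damp and also goes in the rack, in the near half. Same regrip on the table.

Request:
carry_out([
  [-0.15,0.8,0.1],
  [-0.3,1.6,0.2],
  [-0.45,2.4,0.27],
  [-0.58,3.09,0.27],
  [-0.58,3.09,0.27],
], spin=[0,0,0,0,0])

```text
time: 23.32
position: [0.7156, 0.0282, 0.2139]
tool_rot: [2.313, 2.122, 0.003]
contact_force: [0.2, -0.3, -5.9]
opening: 0.75
finger_force: 30.0
```

Request:
carry_out([
  [0,0,0.6],
  [0,0,1.3],
  [0,0,2.0],
  [0,0,2.6],
  [0,0,3.0],
], spin=[0,0,0,0,0])

```text
time: 23.73
position: [0.7086, 0.0302, 0.0913]
tool_rot: [-2.311, -2.123, 0.006]
contact_force: [-0.5, 0.3, -6.8]
opening: 0.744
finger_force: 30.0
```

Request:
carry_out([
  [0,0,0],
  [0,0,0],
  [0,0,0],
  [0,0,0],
], spin=[0,0,0,0])

```text
time: 24.07
position: [0.7127, 0.0302, 0.0978]
tool_rot: [2.311, 2.124, 0.005]
contact_force: [-0.2, -0.8, -5.3]
opening: 0.746
finger_force: 30.0
```

Request:
carry_out([
  [0,0,0.15],
  [0,0,0.3],
  [0,0,0.42],
  [0,0,0.47],
  [0,0,0.5],
], spin=[0,0,0,0,0])

```text
time: 24.48
position: [0.7105, 0.0298, 0.0762]
tool_rot: [-2.313, -2.125, 0.002]
contact_force: [-6.8, -1.5, 8.6]
opening: 0.742
finger_force: 30.0
```

Request:
carry_out([
  [0,0,0],
  [0,0,0],
  [0,0,0],
], spin=[0,0,0])

```text
time: 24.73
position: [0.7105, 0.0299, 0.0762]
tool_rot: [-2.313, -2.125, 0.001]
contact_force: [-5.1, -1.0, 2.5]
opening: 0.742
finger_force: 30.0
```

Request:
carry_out([
  [0,0,0],
  [0,0,0],
  [0,0,0],
  [0,0,0],
], spin=[0,0,0,0], claw=88)

```text
time: 25.07
position: [0.7118, 0.0302, 0.0757]
tool_rot: [2.313, 2.125, 0.003]
contact_force: [0.1, -0.2, 0.3]
opening: 0.991
finger_force: 0.0
```

Request:
carry_out([
  [0,0,-0.9],
  [0,0,-1.9],
  [0,0,-2.9],
  [0,0,-3.7],
  [0,0,-3.7],
], spin=[0,0,0,0,0])

```text
time: 25.48
position: [0.7161, 0.0303, 0.234]
tool_rot: [2.305, 2.118, 0.019]
contact_force: [1.0, 0.4, 0.1]
opening: 0.996
finger_force: 0.0
```

Request:
carry_out([
  [0,0,0],
  [0,0,0],
  [0,0,0],
  [0,0,0],
  [0,0,0],
], spin=[-7,-7,-7,-7,-7])

```text
time: 25.9
position: [0.711, 0.0302, 0.2227]
tool_rot: [1.559, 2.727, 0.0]
contact_force: [0.6, 0.7, -1.3]
opening: 0.999
finger_force: 0.0
```

Request:
carry_out([
  [0,0,0],
  [0,0,0],
  [0,0,0],
  [0,0,0],
  [0,0,0],
], spin=[-7,-7,-7,-7,-7])

```text
time: 26.32
position: [0.7111, 0.0302, 0.2226]
tool_rot: [0.667, 3.07, 0.0]
contact_force: [-0.2, -0.4, 0.1]
opening: 0.994
finger_force: 0.0
```

Request:
carry_out([
  [0,0,0],
  [0,0,0],
  [0,0,0],
  [0,0,0],
  [0,0,0],
], spin=[-4,-4,-4,-4,-4])

```text
time: 26.73
position: [0.711, 0.0302, 0.2227]
tool_rot: [-0.137, -3.139, -0.0]
contact_force: [-0.9, 0.4, -0.1]
opening: 1.001
finger_force: 0.0
```

```bash
python3 - <<'E'
from h import *
c=optics.calibration("wrist");im=optics.get_image("wrist")
p=proj(c,[[.7105,.0299,.11]])[0];g=cv2.cvtColor(im,6)
x,y=p.astype(int);w=g[y-25:y+25,x-25:x+25];m=cv2.moments((w<w.min()+25).astype(np.uint8),True)
u=(x-25+m["m10"]/m["m00"],y-25+m["m01"]/m["m00"]);print(p,u,ray(c,u,.11),m["m00"])
plan([(.7105,.0299,.0765,1.486)])
E
```

```text
[257.02949516 190.38401253] (np.float64(261.082717872969), np.float64(188.76809453471196)) [0.70942063 0.03330386 0.11      ] 677.0
at [0.711  0.0302 0.2228 1.4833]
-> [0.71  0.03  0.076 1.486] units [ 0.01 -0.01  3.66] spin -0.03 rows 3.5
```

Request:
carry_out([
  [0,0,0.9],
  [0,0,1.8],
  [0,0,2.6],
  [0,0,3.2],
  [0,0,3.62],
], spin=[0,0,0,0,0])

```text
time: 27.2
position: [0.7088, 0.0301, 0.0744]
tool_rot: [-0.137, -3.134, 0.0]
contact_force: [-0.3, 0.4, 0.2]
opening: 0.997
finger_force: 0.0
```

Request:
carry_out([
  [0,0,0],
  [0,0,0],
  [0,0,0],
  [0,0,0],
  [0,0,0],
], spin=[0,0,0,0,0], claw=30, force=35)

```text
time: 27.62
position: [0.7125, 0.0301, 0.0808]
tool_rot: [0.133, 3.135, 0.0]
contact_force: [0.9, -0.9, -0.3]
opening: 0.647
finger_force: 0.0
```

Request:
carry_out([
  [0,0,0],
  [0,0,0],
  [0,0,0],
  [0,0,0],
], spin=[0,0,0,0])

```text
time: 27.95
position: [0.7124, 0.0309, 0.0806]
tool_rot: [0.133, 3.135, 0.002]
contact_force: [0.5, 3.4, 6.0]
opening: 0.565
finger_force: 34.9
```

Request:
carry_out([
  [0,0,-0.7],
  [0,0,-1.5],
  [0,0,-2.4],
  [0,0,-3.3],
  [0,0,-4.3],
], spin=[0,0,0,0,0])

```text
time: 28.37
position: [0.7085, 0.0296, 0.2479]
tool_rot: [-0.133, -3.132, 0.002]
contact_force: [0.5, -0.5, -5.9]
opening: 0.56
finger_force: 34.9
```

```bash
python3 - <<'E'
from h import *
plan([(.66,-.13,.255,.95),(.56,-.28,.255,.4),(.4888,-.3685,.255,.165)])
E
```

```text
at [0.7085 0.0296 0.2479 1.486 ]
-> [ 0.66  -0.13   0.255  0.95 ] units [ 0.87 -4.08 -0.18] spin 6.14 rows 4.3
-> [ 0.56  -0.28   0.255  0.4  ] units [-0.15 -4.5  -0.  ] spin 6.3 rows 4.4
-> [ 0.489 -0.368  0.255  0.165] units [-1.34 -2.5  -0.  ] spin 2.69 rows 2.7
```

Request:
carry_out([
  [0.13,-0.6,-0.18],
  [0.32,-1.5,-0.18],
  [0.53,-2.5,-0.18],
  [0.7,-3.3,-0.18],
  [0.87,-4.08,-0.18],
], spin=[1.2,2.4,3.6,4.9,6.14])

```text
time: 28.78
position: [0.6601, -0.1313, 0.2551]
tool_rot: [-0.966, -2.985, 0.002]
contact_force: [0.8, -1.5, -6.5]
opening: 0.564
finger_force: 34.9
```

Request:
carry_out([
  [-0.03,-0.9,0],
  [-0.06,-1.8,0],
  [-0.09,-2.8,0],
  [-0.12,-3.7,0],
  [-0.15,-4.5,0],
], spin=[1.26,2.5,3.8,5.0,6.3])

```text
time: 29.2
position: [0.5594, -0.281, 0.255]
tool_rot: [-1.74, -2.61, 0.003]
contact_force: [-0.1, -0.3, -6.7]
opening: 0.565
finger_force: 34.9
```

Request:
carry_out([
  [-0.4,-0.75,0],
  [-0.8,-1.5,0],
  [-1.1,-2.1,0],
  [-1.3,-2.4,0],
  [-1.34,-2.5,0],
], spin=[0.7,1.4,2.0,2.69,2.69])

```text
time: 29.62
position: [0.4882, -0.3696, 0.2552]
tool_rot: [-2.033, -2.39, 0.003]
contact_force: [0.5, 0.0, -6.1]
opening: 0.562
finger_force: 34.9
```

Request:
carry_out([
  [0,0,0.3],
  [0,0,0.6],
  [0,0,0.8],
  [0,0,0.8],
  [0,0,0.8],
], spin=[0,0,0,0,0])

```text
time: 30.03
position: [0.4913, -0.3661, 0.2234]
tool_rot: [-2.025, -2.397, -0.0]
contact_force: [-0.1, -0.7, -5.6]
opening: 0.568
finger_force: 34.9
```

```bash
python3 - <<'E'
from h import *
plan([(.4888,-.3685,.215,.165),(.4888,-.3685,.0926,.165)]);print(pose()[2]["contact_force"])
E
```

```text
at [ 0.4913 -0.3661  0.2234  0.1679]
-> [ 0.489 -0.368  0.215  0.165] units [-0.05 -0.07  0.21] spin 0.03 rows 0.2
-> [ 0.489 -0.368  0.093  0.165] units [0.   0.   3.06] spin -0.0 rows 2.9
[-0.09507227 -0.70165273 -5.60392333]
```

Request:
carry_out([
  [-0.04,-0.05,0.17],
  [-0.04,-0.05,0.4],
  [-0.04,-0.05,0.7],
  [-0.04,-0.05,1.1],
  [-0.04,-0.05,1.5],
], spin=[0.03,0.03,0.03,0.03,0.03])

```text
time: 30.45
position: [0.4899, -0.3697, 0.1645]
tool_rot: [2.032, 2.395, 0.0]
contact_force: [0.5, -0.1, -5.9]
opening: 0.561
finger_force: 34.9
```

Request:
carry_out([
  [0,0,0.3],
  [0,0,0.6],
  [0,0,0.9],
  [0,0,1.15],
  [0,0,1.3],
], spin=[0,0,0,0,0])

```text
time: 30.87
position: [0.4892, -0.3693, 0.1117]
tool_rot: [-2.032, -2.394, 0.0]
contact_force: [-0.8, 0.7, -6.3]
opening: 0.563
finger_force: 34.9
```

Request:
carry_out([
  [0,0,0.08],
  [0,0,0.16],
  [0,0,0.2],
  [0,0,0.2],
  [0,0,0.2],
], spin=[0,0,0,0,0])

```text
time: 31.28
position: [0.4901, -0.3701, 0.1061]
tool_rot: [2.032, 2.394, 0.0]
contact_force: [0.0, 1.3, -5.4]
opening: 0.565
finger_force: 34.9
```

13.5 mm remain.

Request:
carry_out([
  [0,0,0.1],
  [0,0,0.2],
  [0,0,0.27],
  [0,0,0.3],
  [0,0,0.3],
], spin=[0,0,0,0,0])

```text
time: 31.7
position: [0.4894, -0.3695, 0.0929]
tool_rot: [-2.032, -2.394, -0.0]
contact_force: [1.1, -0.3, -5.8]
opening: 0.564
finger_force: 34.9
```

Request:
carry_out([
  [0,0,0.02],
  [0,0,0.04],
  [0,0,0.05],
  [0,0,0.05],
  [0,0,0.05],
], spin=[0,0,0,0,0])

```text
time: 32.12
position: [0.49, -0.3699, 0.0926]
tool_rot: [2.033, 2.395, -0.0]
contact_force: [-2.9, 1.8, 3.2]
opening: 0.562
finger_force: 34.7
```

It has touched down, so I release, rise and check.

Request:
carry_out([
  [0,0,0],
  [0,0,0],
  [0,0,0],
  [0,0,0],
  [0,0,0],
], spin=[0,0,0,0,0], claw=78)

```text
time: 32.53
position: [0.49, -0.37, 0.0916]
tool_rot: [2.033, 2.395, 0.0]
contact_force: [0.0, -0.1, 0.2]
opening: 0.884
finger_force: 0.0
```

Request:
carry_out([
  [0,0,-0.5],
  [0,0,-1.2],
  [0,0,-2.1],
  [0,0,-3.0],
  [0,0,-3.8],
], spin=[0,0,0,0,0])

```text
time: 32.95
position: [0.4899, -0.3699, 0.2456]
tool_rot: [2.032, 2.394, -0.0]
contact_force: [0.7, -1.3, -0.4]
opening: 0.884
finger_force: 0.0
```

Request:
carry_out([
  [2,1,-1],
  [4,1,-1],
  [4,1,-1],
  [4,1,-1],
  [4,1,-1],
], spin=[0,0,0,0,0])

```text
time: 33.37
position: [0.5038, -0.2004, 0.2855]
tool_rot: [2.028, 2.398, 0.005]
contact_force: [0.4, -0.2, 0.3]
opening: 0.887
finger_force: 0.0
```

```bash
python3 - <<'E'
from h import *
a=[np.uint8(255*(optics.get_image(n)/255.)**.6) for n in ("side","top")]
g=[cv2.resize(a[0][50:270,110:380],(540,440)),cv2.resize(a[1][100:220,370:480],(254,440*120//190)) ]
g[1]=cv2.copyMakeBorder(g[1],0,440-g[1].shape[0],0,0,0)
cv2.imwrite("pics/fin.png",np.hstack(g)); s=bot.state();print(s["position"],s["time"],s["contact_force"])
E
```

```text
[ 0.50369838 -0.20401742  0.28438646] 33.4667 [-0.04290518  0.22210613 -0.25955989]
```

View pics/fin.png

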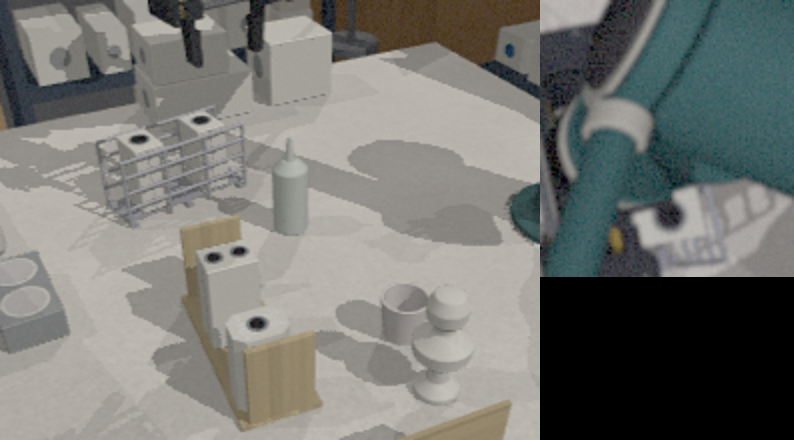

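Both moulds stand upright in the rack, at about (140,165) and (205,145) in the side crop. The bystanders are in place and the arm is clear.

```bash
python3 -c "
from bench import bot
print(bot.finish_job())"
```

```text
the job is handed in; nothing more can be done
None
```

Both moulds were damp (about 0.48 kg and 0.61 kg) and now stand upright and crosswise in the wire rack; the bystanders look undisturbed, and the job was handed in after about 34 of the 72 s (no verdict was returned).

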